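Fit the card reader and cutlery caddy to the counter rail

ROBOT

A 6-joint arm with a two-finger parallel gripper is mounted at the origin on the work surface. World frame = base frame: x ahead of the robot, y to its left, z up, the work surface at z = 0. Lengths are in m, angles in degrees, forces in N, time in s.
With the tool pointing down it reaches from about 0.4 to 0.825 m from the base axis. Payload 7 kg.
Tool frame: the origin (TCP) lies on the centre line of the jaws, within the pads' length; the fingertips stand 8 mm ahead of it and the grasp point (between the pads) lies 11 mm behind it (r.tcp_to_tips is the distance from the TCP to the fingertips, in m); z points along the fingers, y is the direction in which the jaws open and shut (so a half turn about z gives the same grasp; the last joint's range is limited). The gripper opens to 88 mm and grips with 3 to 60 N. Pads are 19 mm wide; open, the fingers measure 130 mm over their backs; the gripper's body (78 mm by 193 mm) begins 47 mm behind the grasp point.
Start: joints at [87.095, 20.546, 0.682, 0, -70.136, -16.507], TCP at [0.224, 0.637, 0.235] pointing down, gripper open.
Joint ranges: [-176.03, 176.03], [-82.01, 121.73], [-58.28, 71.71], [-173.87, 95.51], [-174.79, -0.11], [-173.66, 173.66]. Speed limits (degrees/s): [136.94, 136.94, 172.46, 180, 180, 180].

INTERFACE

Orientations are given as [roll, pitch, yaw] about the fixed x, y, z axes, in that order (R = Rz(yaw) Ry(pitch) Rx(roll)).
In Python, from plant import r gives the robot as it stands.
- The arm moves only by the tool drive_tool, never from a script. Its argument "plan" is text: rows parted by semicolons, each of 4 numbers parted by spaces: the shift along the tool's x, y, z in cm, then the turn about the tool's z in rad. A call has 1 to 8 rows; each row is the pose to reach, as a shift and turn from the pose commanded when the call began, along the tool's axes at that moment; what a row does not reach only later rows make up. A row lasts 1/8 s, in which the tool goes at most 62.5 mm and 10.7 degrees, less where a joint would pass 70% of its speed; a pose out of reach is approached as far as the arm can. A call with a gripper value outside its range is refused whole. "fingers" is the closure, from -1 (fully open) to 1 (shut), set as the call begins (left out, the last holds). The fingers move at their own pace and stop on an object; "squeeze" is the grip in N (left out, the last holds). Time passes only in rows, so rows that repeat a pose let the fingers close. It gives the time, the measured TCP pose, the force and the opening at its end, in the units of the state.
- r.get_state(): the state, without advancing time (a new reading comes with each control period).
- r.capture(name): name is "scene" or "top"; returns a dict with "frame" (400x640x3 uint8, red, green, blue), "fovy" (degrees; the focal length in pixels is half the picture's height over the tangent of half this angle, whatever the lens; pixels are square), "cx", "cy" (the principal point, pixels), "k1" (the pictures are not rectified: a ray, as slopes to the right and down, at radius r is drawn at 1 + k1 r^2 times it, then the intrinsics apply), "rvec" (rotation vector, rad) and "tvec" (3), from world to camera coordinates, as OpenCV has them. Camera axes: x right, y down, z forward; pixel columns grow to the right and rows downward; lengths in m; the calibration is good to about 2 mm. A picture is of the moment at which its call begins. There is no depth.
- r.close_job(): hands the job in, once; it reports no verdict.
The state is a dict: "time_s": time; "joints": joint angles; "qd": joint speeds; "joint_torque": joint torques, N m; "tcp_pos": TCP position; "eef_rot": TCP orientation; "contact_force": force on the tool from outside, world axes, zero at the start; "moment": the same for the moment, N m; "gripper_width": finger opening in m.
Only numpy, scipy, OpenCV 4.12 (cv2) and the standard library are available. Lean on these libraries where they do the work, as an engineer would, in place of code of your own. Each camera call takes 0.05 s, during which the arm holds its last target. There are 200 camera calls.

TASK

Set up the stall's counter rail: slide the card reader into the track from its open end and along until it is fully home against the stop, with its screen facing the customers (the side away from the robot), then slide the cutlery caddy in behind it until the two feet meet. Both must end standing flat in the track under its lips and let go, and the jar, the stack of cups, the glass bottle and the squeeze bottle must be left where they stand, with neither the reader nor the caddy knocked over on the way.

Things in the scene. Friction and masses are not known exactly. Their poses are not given: they have to be found in the camera images.
- rail: Fixed aluminium C-channel on the counter, 200 long, 62 wide, 20.5 high. Origin: centre of its underside. y runs along the track, x across it to the customers' side, z up. Track floor 6 above the counter; inside 49 wide, 10.5 high. Lips 4 thick (16.5 to 20.5 up) leave a slot 27 wide. Feet enter only lengthwise, at the end without the stop (either the +y or -y end).
- stop: Fixed dark steel block closing one end of the rail: 62 across, 20 along the track, 26 high. Origin: centre of its underside, on the track's line, 110 mm from the rail's origin; from it towards the rail's origin is the way to the open end. Fully home, the reader's centre is 50 mm from this origin along the track, the caddy's 130 mm (feet touching).
- apron: Fixed flat aluminium plate before the open end, 62 across, 20 along the track, 6 high (level with the track floor). Origin: centre of its underside, 110 mm from the rail's origin, opposite the stop.
- reader_mid (a point): Centre of the loose card reader in its dock, 63 above its underside; 126 high, 0.3 to 0.55 kg, starts upright. x to the screen side (within 60 degrees of world +x at the start), y along its length, z up. Above the foot: grey dock 76 long, 40 wide, 22 to 46 up; then black reader 74 long (y), 24 thick (x), flat upright faces, 46 to 126 up: grip it across the 24.
- reader_foot (a point): Centre of the underside of the reader's steel T-foot, same axes: plate 80 long (y), 6 thick, 44 wide (x) over its middle 60 mm and 36 wide at both ends; above it a neck 22 wide, 60 long, from 6 to 22 up.
- reader_screen (a point): Middle of the reader's screen: 12 mm to the screen side of the reader's centre line, 106 above its underside.
- caddy_mid (a point): Centre of the loose cutlery caddy, 49 above its underside; 0.2 to 0.42 kg, starts upright; both ways round are equal. x across, y along its length, z up. Above the foot an open-topped grey box, 76 long (y), 46 wide (x), flat walls 4 thick from 22 to 98 up: grip it outside across the 46. Wooden sticks fixed in it reach 110 up.
- caddy_foot (a point): Centre of the underside of the caddy's steel T-foot: same shape and size as the reader's foot (plate 80 by 44 by 6, neck 22 wide, 6 to 22 up).
- jar: Bystander: amber glass jar, 64 diameter, 112 high, loose on the counter. Origin: centre of its underside.
- cups: Bystander: stack of white cups, 76 diameter, 118 high, loose on the counter. Origin: centre of its underside.
- bottle: Bystander: green glass bottle, 60 diameter, 220 high, loose, to one side of the rail. Origin: centre of its underside.
- squeeze: Bystander: white squeeze bottle with a pointed nozzle, 58 diameter, 180 high, loose, to the other side of the rail. Origin: centre of its underside.
There are look-alikes about, which are no part of the job. Several things have the shape of the stop; the one meant has the colours described above.

How it is judged:
By the outcome, as a careful person would: the job done as asked, in the order asked, and still so for the second after the job is handed in, with the robot touching nothing.
It also fails if it takes over 72 s, if anything falls off the work surface, if the arm or the gripper's body presses on something with over 40 N, if the wrist force passes 120 N, or if a joint passes its speed limit or range.

## Working session

There is one attempt and no reset: what is moved stays moved. The work goes in short steps, Python scripts to look and compute and a tool call to move; the robot and the scene stay as the last step left them, time stands still between calls to the robot, and variables do not carry over. Pictures are saved under pics/ and viewed, about 8 in all and at most 12, crops included, and the job is handed in when it is done.

Besides the shell and the picture viewer there is one more tool, called in YAML: its name, and indented under it one key for each argument. drive_tool: Moves the arm, as the interface text tells. Its arguments: {"type":"object","properties":{"plan":{"type":"string"},"fingers":{"type":"number"},"squeeze":{"type":"number"}},"required":["plan"]}

```bash
ls; mkdir -p pics; cat > h.py <<'E'
import numpy as np, cv2
from plant import r
def cap(n):
    c=r.capture(n); c['name']=n; return c
def save(c,f,crop=None,s=1):
    im=c['frame'][:,:,::-1]
    if crop: x0,y0,x1,y1=crop; im=im[y0:y1,x0:x1]
    im=cv2.resize(im,None,fx=s,fy=s,interpolation=cv2.INTER_CUBIC); cv2.imwrite('pics/'+f,im)
def K(c):
    f=200/np.tan(np.radians(c['fovy'])/2); return np.array([[f,0,c['cx']],[0,f,c['cy']],[0,0,1.]]),np.array([c['k1'],0,0,0.])
def ray(c,px):
    k,d=K(c); R=cv2.Rodrigues(np.array(c['rvec'],float))[0]; t=np.array(c['tvec'],float).ravel()
    u=cv2.undistortPointsIter(np.array(px,float).reshape(-1,1,2),k,d,None,None,(3,100,1e-10)).reshape(-1,2)
    D=np.c_[u,np.ones(len(u))]@R; return -R.T@t,D
def onz(c,px,z):
    o,D=ray(c,px); return o+D*((z-o[2])/D[:,2])[:,None]
def proj(c,P):
    k,d=K(c); return cv2.projectPoints(np.array(P,float).reshape(-1,1,3),np.array(c['rvec'],float),np.array(c['tvec'],float),k,d)[0].reshape(-1,2)
E
python3 - <<'E'
from h import *
for n in('scene','top'):
    c=cap(n); save(c,n+'0.png'); print(n,c['fovy'],c['cx'],c['cy'],c['k1'],ray(c,[[320,200]]))
print(r.get_state())
E
```

```text
pics
scene 56.32112397103336 322.7928967179306 198.00121909077654 0.023384885231528624 (array([1.24832774, 0.2332697 , 0.54879411]), array([[-0.80305064, -0.29162297, -0.51975977]]))
top 55.79408951464449 319.5500025831112 198.74565684299847 -0.08191922652914177 (array([ 4.44334296e-01, -8.74627224e-04,  9.32648546e-01]), array([[ 0.14277574, -0.00769701, -0.98973142]]))
{'time_s': 0.1, 'joints': array([ 8.70959738e+01,  2.05868279e+01,  6.39319557e-01, -1.74609728e-02,
       -7.01395950e+01, -1.65057106e+01]), 'qd': array([-0.03315512, -0.09177516,  0.17503691,  0.09505229, -0.08411341,
       -0.04920941]), 'joint_torque': array([-3.12265642e-03, -5.84164524e+01,  2.93751258e+01,  7.01561540e+00,
        1.01172575e-02, -5.90204877e-05]), 'tcp_pos': array([0.22421375, 0.6362002 , 0.2337252 ]), 'eef_rot': array([ 1.79911822e+02, -9.01018501e-03, -1.94156743e+01]), 'contact_force': array([ 0.04344217,  0.45644078, -0.34834168]), 'moment': array([-0.03412318, -0.04122491, -0.02554207]), 'gripper_width': 0.08773884114429399}
```

View pics/scene0.png

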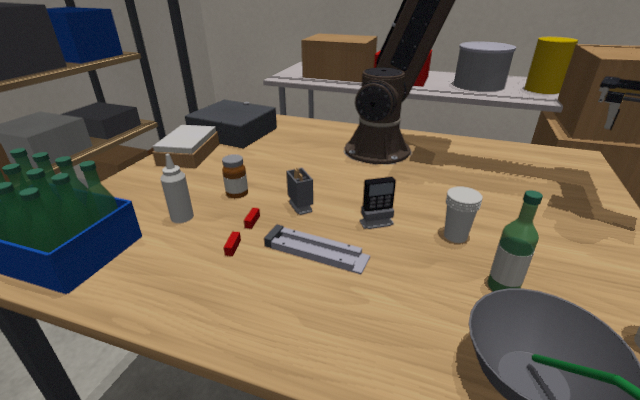

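View pics/top0.png

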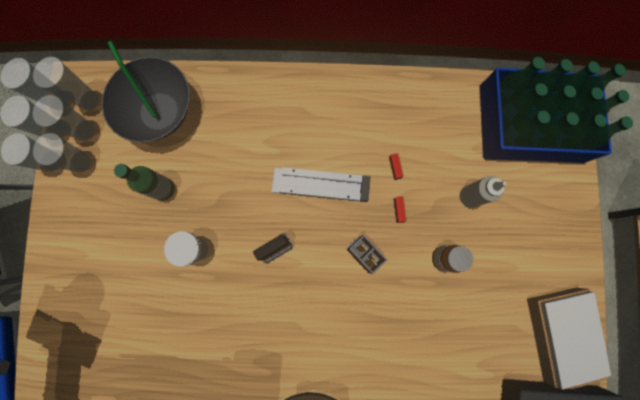

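Scene view: reader (378,200) with its screen to the camera, caddy (300,190), rail (318,248) with dark stop at (274,237) and apron at (357,262). Top view (left = +y, up = +x): reader (272,248), caddy (367,254), rail (320,185), dark stop (364,188), apron (277,181).
Stop candidates: dark block at top (364,188) touching the rail, red blocks at (397,166) and (400,209). The dark steel one is meant, so the open end is +y. Only one reader-like and one caddy-like object is seen. I'll check this in a close crop.

```bash
python3 - <<'E'
from h import *
c=cap('top'); save(c,'top1.png',(245,155,405,275),5)
c2=cap('scene'); save(c2,'sc1.png',(225,160,405,280),4.4)
E
```

```text
(no output)
```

View pics/top1.png

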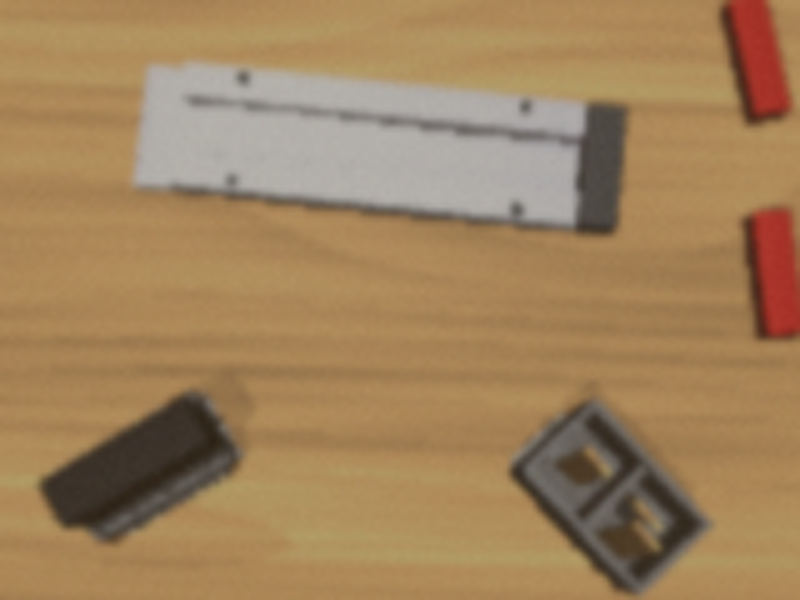

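View pics/sc1.png

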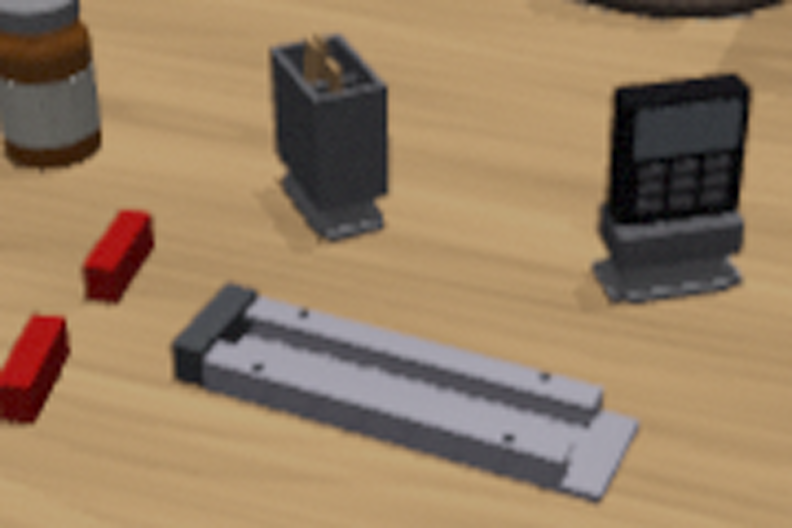

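The crop confirms the choice: the dark stop sits on the rail end at crop (602,168), the red ones are decoys, and the apron is at the left (160,125). The screen faces the camera, towards the customers. Next I'll compute poses from the corners and check them by reprojection.

```bash
cat > m.py <<'E'
from h import *
def crop2full(p,ox,oy,s): return (np.array(p,float)+.5)/s-.5+[ox,oy]
def ang(v): return np.degrees(np.arctan2(v[1],v[0]))
E
python3 - <<'E'
from m import *
c=cap('top'); s=cap('scene')
T=lambda p,z: onz(c,crop2full(p,245,155,5),z)[:,:2]
# order a(+y,+x) b(-y,+x) c(-y,-x) d(+y,-x)
def rect(n,p,z):
    q=T(p,z); u=(q[0]-q[1]+q[3]-q[2]); w=(q[0]-q[3]+q[1]-q[2])
    print(n,q.mean(0).round(4),'len',np.linalg.norm(u)/2,'wid',np.linalg.norm(w)/2,'yawY',ang(u)-90,'yawX',ang(w)); return q.mean(0)
rect('rail',[(183,65),(587,102),(577,228),(170,190)],.0205)
rect('stop',[(587,102),(628,106),(616,233),(577,228)],.026)
rect('reader',[(40,488),(190,392),(215,430),(70,525)],.126)
rect('caddy',[(512,466),(592,400),(712,522),(635,592)],.098)
# masks
im=c['frame'].astype(int); hsv=cv2.cvtColor(c['frame'],cv2.COLOR_RGB2HSV)
m=((hsv[:,:,1]<60)&(hsv[:,:,2]>110)).astype(np.uint8); m[:155]=0;m[215:]=0;m[:,:265]=0;m[:,380:]=0
pts=np.argwhere(m)[:,::-1]; print('railmask minAreaRect',cv2.minAreaRect(pts.astype(np.float32)))
for n,px,z in [('jar',(459,258),.112),('cups',(182,248),.118),('bottle',(122,171),.22),('squeeze',(497,186),.18)]: print(n,onz(c,[px],z))
# scene: foot/body edges of reader & caddy in sc1 crop
S=lambda p,z: onz(s,crop2full(p,225,160,4.4),z)[:,:2]
print('reader front-bottom corners z=46 dock top', S([(612,222),(742,215)],.046))
q=S([(613,88),(748,76)],.126);print('reader top front edge',q,ang(q[0]-q[1]))
q=S([(322,100),(386,86)],.098);print('caddy top near edge',q)
q=S([(274,47),(340,35),(386,86),(322,100)],.098);print('caddy top scene',q.mean(0),ang(q[3]-q[0]),ang(q[2]-q[1]),np.linalg.norm(q[3]-q[0]))
q=S([(255,297),(601,390),(567,460),(205,350)],.0205);print('rail scene',q)
E
```

```text
rail [ 0.6162 -0.008 ] len 0.20019198389091686 wid 0.06301000485087124 yawY -3.7018921090351995 yawX -3.613975695018331
stop [ 0.6079 -0.117 ] len 0.019698091487492953 wid 0.0630918206195949 yawY -4.800402197319869 yawX -4.386157694809403
reader [0.4584 0.0954] len 0.07409840556761607 wid 0.0198086050246038 yawY 34.701416060897785 yawX 38.64244361589928
caddy [ 0.4489 -0.1141] len 0.045873238707859254 wid 0.07567134597551259 yawY 41.672138296191434 yawX 45.75644694919569
railmask minAreaRect ((316.6926574707031, 183.3137664794922), (88.8412857055664, 25.676189422607422), 5.5054779052734375)
jar [[ 0.44348617 -0.31412988  0.112     ]]
cups [[0.44870722 0.28753602 0.118     ]]
bottle [[0.59345451 0.38392371 0.22      ]]
squeeze [[ 0.59270988 -0.37287249  0.18      ]]
reader front-bottom corners z=46 dock top [[0.48059304 0.06957812]
 [0.44893602 0.13720448]]
reader top front edge [[0.47186645 0.06331815]
 [0.43359988 0.12993779]] -60.12678486124914
caddy top near edge [[ 0.48997709 -0.10136501]
 [ 0.46191654 -0.07287797]]
caddy top scene [ 0.44968373 -0.11306849] 45.616473945147334 43.66536431256651 0.07477329747783132
rail scene [[ 0.5815533  -0.10590904]
 [ 0.59710382  0.09451643]
 [ 0.6545089   0.09242101]
 [ 0.63405227 -0.11058308]]
```

```bash
python3 - <<'E'
from m import *
c=cap('top'); s=cap('scene')
sat=np.mean([cv2.cvtColor(cap('top')['frame'],cv2.COLOR_RGB2HSV)[:,:,1].astype(float) for _ in range(3)],0)
up,lo=[],[]
for x in range(284,360):
    col=sat[:,x]; mid=int(round(185+(x-320)*.085)); t=60
    y=mid
    while col[y]<t: y-=1
    up.append((x,y+ (col[y]-t)/(col[y]-col[y+1])))
    y=mid
    while col[y]<t: y+=1
    lo.append((x,y-(col[y]-t)/(col[y]-col[y-1])))
L=[]
for n,e,z in(('up',up,.0205),('lo',lo,.0205)):
    q=onz(c,e,z)[:,:2].astype(np.float32); v=cv2.fitLine(q,cv2.DIST_HUBER,0,.01,.01).ravel(); v=v*np.sign(v[1]) if 0 else v
    d=v[:2]*np.sign(v[1]); print(n,'yaw',ang(d)-90,'x at y=-.008',v[2]+d[0]/d[1]*(-.008-v[3]))
im=c['frame'].max(2); m=((im<75)).astype(np.uint8); m[:228]=0;m[275:]=0;m[:,:248]=0;m[:,300:]=0
k=cv2.minAreaRect(np.argwhere(m)[:,::-1].astype(np.float32)); print('reader mask',k); b=cv2.boxPoints(k)
q=onz(c,b,.126);print(q[:,:2])
def poly(cm,R,z,l,w,yaw):
    y=np.radians(yaw);M=np.array([[np.cos(y),-np.sin(y)],[np.sin(y),np.cos(y)]])
    P=np.array([[w,l],[w,-l],[-w,-l],[-w,l]])/2@M.T+R
    return proj(cm,np.c_[P,np.full(4,z)])
k=4
for cm,o,n in((c,(245,150,405,280),'a'),(s,(225,160,405,280),'b')):
    I=cv2.resize(cm['frame'][o[1]:o[3],o[0]:o[2],::-1],None,fx=4,fy=4)
    for R,z,l,w,y in(([.4584,.0954],.126,.074,.024,33.5),([.4584,.0954],.046,.076,.040,33.5),([.4493,-.1136],.098,.076,.046,-45.5),([.6165,-.0078],.0205,.2,.062,-4.3)):
        p=(poly(cm,np.array(R),z,l,w,y)-o[:2]+.5)*4
        cv2.polylines(I,[p.round().astype(np.int32)],True,(0,255,0),1)
    cv2.imwrite(f'pics/ov{n}.png',I)
a=cv2.imread('pics/ova.png');b=cv2.imread('pics/ovb.png');W=720
cv2.imwrite('pics/ov.png',cv2.resize(np.vstack([cv2.copyMakeBorder(a,0,0,0,W-a.shape[1],0),cv2.copyMakeBorder(b,0,0,0,W-b.shape[1],0)]),None,fx=.597,fy=.597,interpolation=cv2.INTER_AREA) if 0 else np.hstack([a[:,:640],b])[:,:][::1] if 0 else a)
E
```

```text
up yaw -4.1627274 x at y=-.008 0.6486905
lo yaw -4.2446976 x at y=-.008 0.5846881
reader mask ((271.7564697265625, 247.72537231445312), (13.676497459411621, 36.278709411621094), 59.74356460571289)
[[0.44748129 0.13265514]
 [0.48816157 0.06768604]
 [0.4635528  0.05207726]
 [0.4231623  0.11686438]]
```

View pics/ovb.png

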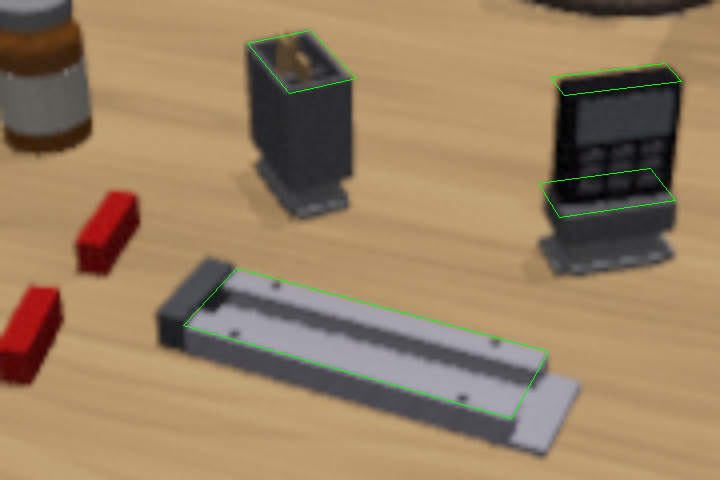

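Overlay: the rail (centre about (350,340) in the crop) and caddy outlines fit, and the reader fits within about 3 mm. Jaw closing will take up that much. Next is a helper that works out the moves.

```bash
cat > go.py <<'E'
import sys
from h import *
from scipy.spatial.transform import Rotation as Ro
RC=np.array([.6167,-.0078]); RY=np.array([.0732,.9973])
def info():
    s=r.get_state(); e=s['eef_rot']; p=s['tcp_pos']; d=p[:2]-RC
    print('t',round(s['time_s'],2),'p',p.round(4),'rpy',e.round(2),'F',s['contact_force'].round(1),'M',s['moment'].round(2),'w',round(s['gripper_width'],4),'along',round(float(d@RY),4),'across',round(float(d@[RY[1],-RY[0]]),4),'j',s['joints'].round(0))
    return s
def delta(x,y,z,yaw):
    s=r.get_state(); M=Ro.from_euler('xyz',s['eef_rot'],degrees=True).as_matrix()
    d=M.T@(np.array([x,y,z])-s['tcp_pos'])*100; t=-np.radians((yaw-s['eef_rot'][2]+180)%360-180)
    print('cm',d.round(2),'turn',round(t,3),'rows>=',np.linalg.norm(d)/6.25,abs(t)/.1867)
def rail(along,z,yaw,across=0):
    p=RC+RY*along+across*np.array([RY[1],-RY[0]]); delta(p[0],p[1],z,yaw)
E
python3 -c "
from go import *
info(); delta(.457,.0955,.2,-58)"
```

```text
t 0.55 p [0.2243 0.6366 0.2346] rpy [180.    -0.   -19.41] F [-0.5 -0.7 -0.4] M [0.04 0.01 0.03] w 0.0877 along 0.6139 across -0.4385 j [ 87.  21.   1.   0. -70. -17.]
cm [39.92 43.3   3.46] turn 0.674 rows>= 9.44024671645419 3.607647264870887
```

drive_tool:
  plan: "2 2.2 0 0.08; 6 6.5 0 0.2; 10 10.8 0 0.35; 14 15.2 0 0.5; 18 19.5 0 0.6; 22 23.8 0 0.674; 26 28.2 0 0.674; 30 32.5 0 0.674"
  fingers: -1

```text
time_s: 1.55
tcp_pos: [0.3997, 0.2287, 0.2351]
eef_rot: [-179.9, 0.0, -58.0]
contact_force: [1.1, 0.6, -0.2]
gripper_width: 0.0877
```

```bash
python3 -c "
from go import *
info(); delta(.457,.0955,.16,-58); delta(.457,.0955,.081,-58)"
```

```text
t 1.55 p [0.3997 0.2287 0.2351] rpy [-1.7993e+02  2.0000e-02 -5.8000e+01] F [ 1.1  0.6 -0.2] M [ 0.1  -0.21  0.04] w 0.0877 along 0.2199 across -0.2337 j [ 54.  -0. -25.   0. -65. -22.]
cm [14.33  2.21  7.5 ] turn 0.0 rows>= 2.612144603757416 0.0002627016033771388
cm [14.34  2.22 15.4 ] turn 0.0 rows>= 3.38490249629227 0.0002627016033771388
```

drive_tool:
  plan: "4.8 0.8 0 0; 9.6 1.5 1 0; 13.5 2.1 2 0; 14.3 2.2 5 0; 14.3 2.2 8.5 0; 14.3 2.2 12 0; 14.3 2.2 15.4 0; 14.3 2.2 15.4 0"

```text
time_s: 2.55
tcp_pos: [0.4549, 0.0964, 0.0789]
eef_rot: [179.7, -0.0, -58.0]
contact_force: [0.0, -0.5, 1.4]
gripper_width: 0.0874
```

drive_tool:
  plan: "0 0 0 0; 0 0 0 0; 0 0 0 0; 0 0 0 0; 0 0 0 0; 0 0 0 0; 0 0 0 0"
  fingers: 1
  squeeze: 30

```text
time_s: 3.42
tcp_pos: [0.4562, 0.0974, 0.0805]
eef_rot: [180.0, 0.0, -58.0]
contact_force: [5.8, 2.5, -6.6]
gripper_width: 0.0236
```

```bash
python3 -c "
from go import *
info(); save(cap('scene'),'g.png',(300,80,440,240),3.7)"
```

```text
t 3.42 p [0.4562 0.0974 0.0805] rpy [179.99   0.   -58.03] F [ 5.8  2.5 -6.6] M [ 1.23 -2.21 -0.01] w 0.0236 along 0.0931 across -0.1677 j [ 36.  11. -37.  -0. -43.  -4.]
```

View pics/g.png

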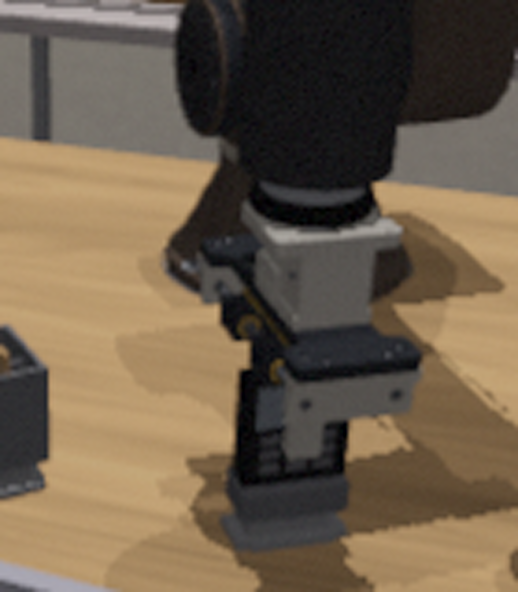

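The gripper has the reader across its 24 mm and centred (crop (290,420)), opening 23.6 mm. Now I lift it and carry it to the open end.

drive_tool:
  plan: "0 0 -0.5 0; 0 0 -1.5 0; 0 0 -3 0; 0 0 -4.5 0.1; 0 0 -5 0.25; 0 0 -5 0.42; 0 0 -5 0.57; 0 0 -5 0.632"
  squeeze: 40

```text
time_s: 4.47
tcp_pos: [0.4563, 0.0974, 0.1312]
eef_rot: [-180.0, 0.0, -94.4]
contact_force: [-0.2, 0.2, -3.2]
gripper_width: 0.0238
```

```bash
python3 -c "
from go import *
info(); rail(.16,.13,-94.2)"
```

```text
t 4.47 p [0.4563 0.0974 0.1312] rpy [-1.7999e+02  2.0000e-02 -9.4440e+01] F [-0.2  0.2 -3.2] M [ 0.09 -0.02  0.02] w 0.0238 along 0.0932 across -0.1677 j [ 36.   6. -33.  -0. -50. -41.]
cm [ -6.75 -16.74   0.12] turn -0.004 rows>= 2.8884082733794063 0.021999070913862995
```

drive_tool:
  plan: "-1 -2 0 0; -2.5 -6 0 0; -4 -10 0 0; -5.5 -13.5 0 0; -6.5 -16 0 0; -6.8 -16.8 0 -0.004; -6.8 -16.8 0 -0.004"

```text
time_s: 5.35
tcp_pos: [0.6286, 0.1527, 0.1303]
eef_rot: [179.9, -0.0, -94.0]
contact_force: [-1.1, -0.2, -3.5]
gripper_width: 0.0238
```

```bash
python3 -c "
from go import *
info(); rail(.16,.0885,-94.2); save(cap('scene'),'k.png',(250,130,450,290),4); save(cap('top'),'kt.png',(215,140,375,230),5)"
```

```text
t 5.35 p [0.6286 0.1527 0.1303] rpy [ 1.7995e+02 -2.0000e-02 -9.4030e+01] F [-1.1 -0.2 -3.5] M [0.06 0.02 0.06] w 0.0238 along 0.1609 across 0.0001 j [ 31.  23. -11.  -0. -57. -35.]
cm [0.09 0.   4.18] turn 0.003 rows>= 0.6692026840723108 0.016035919514558693
```

View pics/k.png

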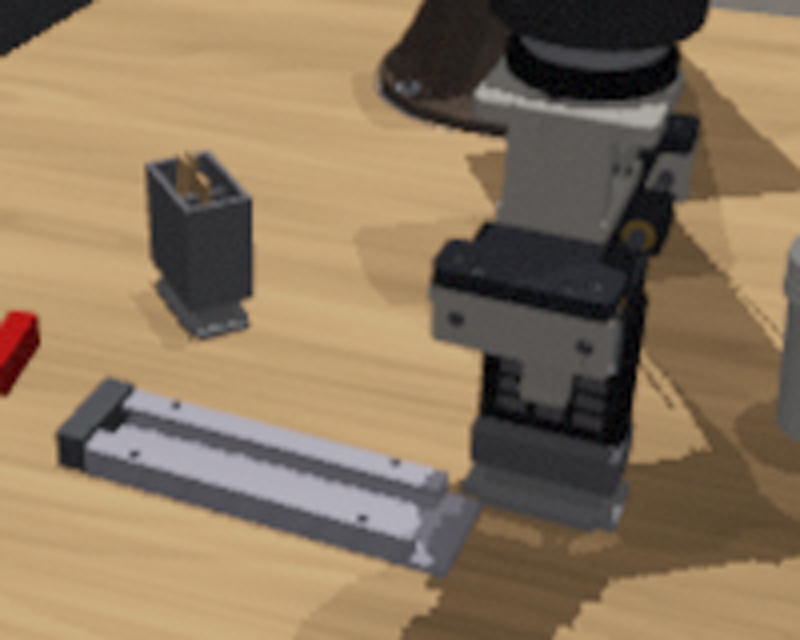

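The picture shows the reader held upright beyond the apron, screen to the customers, foot front edge at crop (470,495)–(612,527). I'll check that against the prediction.

```bash
python3 -c "
from go import *
c=cap('scene');RX=np.array([RY[1],-RY[0]])
def P(al,ac,z): return [*(RC+RY*al+RX*ac),z]
q=proj(c,[P(.161-.04,.018,.05),P(.161-.03,.022,.05),P(.161+.03,.022,.05),P(.161+.04,.018,.05),P(.161-.038,.02,.096),P(.161+.038,.02,.096),P(.161-.038,.02,.072),P(.161+.038,.02,.072)])
print(((q-[250,130]+.5)*4-.5).round(0))"
```

```text
[[459. 490.]
 [475. 499.]
 [589. 530.]
 [611. 531.]
 [467. 422.]
 [616. 459.]
 [464. 459.]
 [611. 498.]]
```

```bash
python3 - <<'E'
import cv2
a=cv2.imread('pics/k.png')[380:560,430:660]; a=cv2.resize(a,None,fx=2,fy=2)
b=cv2.imread('pics/kt.png')[:, :500]; b=cv2.resize(b,None,fx=.68,fy=.68)
h=max(a.shape[0],b.shape[0]); f=lambda i: cv2.copyMakeBorder(i,0,h-i.shape[0],0,0,0)
cv2.imwrite('pics/kk.png',cv2.hconcat([f(a),f(b)])); print(a.shape,b.shape)
E
```

```text
(360, 460, 3) (306, 340, 3)
```

View pics/kk.png

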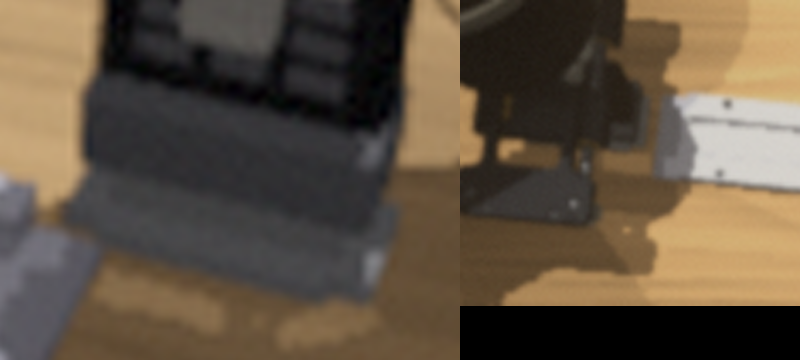

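The foot's bottom edge matches the prediction within about 1 px, but the dock edges hint at a small tilt. I'll measure that with edge fits.

```bash
python3 - <<'E'
from go import *
c=cap('scene'); I=np.mean([cap('scene')['frame'].astype(float) for _ in range(4)],0)
ch=(I[:,:,0]-I[:,:,2]); RX=np.array([RY[1],-RY[0]])
def P(al,ac,z): return [*(RC+RY*al+RX*ac),z]
def cross(v,i,st,t):
    while v[i]<t: i+=st
    return i-st*(v[i]-t)/(v[i]-v[i-st])
e=[(x,cross(ch[:,x],252,1,14)) for x in range(371,396,2)]
print('foot bottom',[round(y,1) for _,y in e])
q=proj(c,[P(.161-.03,.022,.05),P(.161+.03,.022,.05)]);f=np.polyfit(q[:,0],q[:,1],1)
print('pred',np.polyval(f,[x for x,_ in e]).round(1),'slopes',f[0],np.polyfit(*np.array(e).T,1)[0])
for nm,al,st,x0 in(('L',-.038,-1,385),('R',.038,1,385)):
    for z in(.077,.085,.092):
        q=proj(c,[P(.161+al,.02 if st<0 else .02,z),P(.161+al,-.02,z)]);y=int(round(q[0,1]))
        print(nm,z,y,'meas',round(cross(ch[y],x0,st,14),1),'pred',q[:,0].round(1))
for y in range(222,238,3): print('row',y,'blackL',round(cross(ch[y],380,-1,14),1),'R',round(cross(ch[y],390,1,14),1))
for y in range(222,250,3): print(y,ch[y,364:412:2].astype(int))
E
```

```text
foot bottom [np.float64(255.1), np.float64(255.7), np.float64(256.2), np.float64(256.8), np.float64(257.3), np.float64(257.7), np.float64(258.3), np.float64(258.8), np.float64(259.3), np.float64(259.9), np.float64(260.4), np.float64(261.0), np.float64(261.5)]
pred [255.1 255.7 256.2 256.8 257.3 257.9 258.4 258.9 259.5 260.  260.6 261.1
 261.6] slopes 0.27096855861572816 0.2637408765182006
L 0.077 243 meas 367.7 pred [365.7 371.6]
L 0.085 239 meas 367.9 pred [365.9 371.8]
L 0.092 237 meas 368.1 pred [366.1 372. ]
R 0.077 252 meas 406.6 pred [402.6 407.1]
R 0.085 249 meas 404.8 pred [403.  407.6]
R 0.092 246 meas 405.5 pred [403.4 407.9]
row 222 blackL 370.8 R 408.3
row 225 blackL 370.7 R 408.0
row 228 blackL 370.6 R 407.3
row 231 blackL 370.1 R 407.2
row 234 blackL 369.4 R 407.1
row 237 blackL 368.1 R 407.3
222 [76 77 77 56 -2 -2 -1 -2  3  7  6  7  7  5  6  5  6  7  8  2 -4  0 -3 64]
225 [76 76 75 44 -2  0 -1 -2  5  7  6  7  6  6  5  0 -2 -1 -1  0  0  0 12 72]
228 [76 77 76 39 -1 -1 -2 -1  5  6  6  6  5  6  4  0  0 -2 -1  0 -1 -1 45 73]
231 [74 75 75 15  0 -1  0 -1 -1  0  0  0  2  4 -2 -1  0 -2 -2 -1  0 -2 64 72]
234 [74 75 63 -3 -3 -2 -1 -2  0 -2  0 -1 -1 -1  0 -2 -2 -1 -1  0  0  0 62 71]
237 [76 78 16 -1 -3 -2 -2 -2 -3 -2 -2 -3  0  1 -1 -2  0 -2 -2  0  0 -1 46 70]
240 [77 76  7 -2 -2 -3 -2 -2 -2 -1 -2 -3 -2 -2 -3 -2 -1 -2  0  0 -1 -1 60 70]
243 [77 77 -3 -2 -2 -1 -1 -2 -3 -2 -2 -2 -2 -2 -2 -2 -2 -3 -2 -2 -4 -2 65 70]
246 [77 77 26 -2 -1 -1 -2 -2 -3 -3 -2 -2 -1 -1 -2 -2 -2 -3 -1 -2 -3 26 44 45]
249 [72 39 -2 -1 -1  0 -1  0 -1 -1  0 -1 -3 -2 -2 -4 -1 -2 -1 -1 -1 33 45 47]
```

The foot is level and aligned to within 0.1 px; the reader only sits about 4 mm towards +y in the grip. Lower it and slide in gently.

drive_tool:
  plan: "0 0 1 0.003; 0 0 2.5 0.003; 0 0 3.8 0.003; 0 0 4.15 0.003; 0 0 4.15 0.003; 1 0 4.15 0.003; 2 0 4.15 0.003; 3 0 4.15 0.003"

```text
time_s: 6.75
tcp_pos: [0.6268, 0.1219, 0.0894]
eef_rot: [-180.0, 0.0, -94.2]
contact_force: [0.7, 0.6, -3.7]
gripper_width: 0.0235
```

```bash
python3 -c "
from go import *
info(); rail(.0,.0885,-94.2)"
```

```text
t 6.75 p [0.6268 0.1219 0.0894] rpy [-1.7998e+02  1.0000e-02 -9.4200e+01] F [ 0.7  0.6 -3.7] M [ 0.07 -0.06 -0.02] w 0.0235 along 0.1301 across 0.0006 j [ 28.  24. -14.   0. -52. -33.]
cm [13.01  0.06  0.09] turn -0.0 rows>= 2.0821330484765728 0.00020743627665807465
```

drive_tool:
  plan: "1 0.05 0.08 0; 2 0.05 0.08 0; 3 0.05 0.08 0; 4 0.05 0.08 0; 5 0.05 0.08 0; 6 0.05 0.08 0; 7 0.05 0.08 0; 7 0.05 0.08 0"

```text
time_s: 7.75
tcp_pos: [0.6211, 0.0523, 0.0883]
eef_rot: [180.0, -0.0, -94.2]
contact_force: [-0.0, -0.2, -4.0]
gripper_width: 0.024
```

```bash
python3 -c "
from go import *
info(); rail(-.06,.0885,-94.2)"
```

```text
t 7.75 p [0.6211 0.0523 0.0883] rpy [179.99  -0.   -94.24] F [-0.  -0.2 -4. ] M [ 0.08 -0.08 -0.  ] w 0.024 along 0.0603 across -0.0 j [ 23.  23. -16.  -0. -51. -27.]
cm [ 1.203e+01 -1.000e-02 -2.000e-02] turn -0.001 rows>= 1.9241243249657771 0.003628640537645844
```

drive_tool:
  plan: "1.8 0 0 0; 3.6 0 0 0; 5.4 0 0 0; 7.2 0 0 0; 9 0 0 0; 10.2 0 0 0; 11 0 0 0; 11.4 0 0 0"

```text
time_s: 8.75
tcp_pos: [0.6129, -0.061, 0.0882]
eef_rot: [-180.0, 0.0, -94.2]
contact_force: [-0.1, 0.0, -3.1]
gripper_width: 0.0237
```

drive_tool:
  plan: "0 0 0.1 0; 0.2 0 0.2 0; 0.4 0 0.2 0; 0.6 0 0.2 0; 0.8 0 0.2 0; 0.8 0 0.2 0"

```text
time_s: 9.5
tcp_pos: [0.6126, -0.0687, 0.0865]
eef_rot: [-180.0, 0.0, -94.2]
contact_force: [0.3, 2.1, 0.2]
gripper_width: 0.0238
```

```bash
python3 -c "
from go import *
info()"
```

```text
t 9.5 p [ 0.6126 -0.0687  0.0865] rpy [-179.96    0.    -94.19] F [0.3 2.1 0.2] M [ 0.47 -0.27 -0.01] w 0.0238 along -0.061 across 0.0004 j [ 12.  23. -17.   0. -50. -16.]
```

drive_tool:
  plan: "0.1 0 -0.05 0; 0.2 0 -0.05 0; 0.3 0 -0.05 0; 0.4 0 -0.05 0; 0.4 0 -0.05 0"

```text
time_s: 10.12
tcp_pos: [0.6126, -0.0708, 0.0872]
eef_rot: [-179.9, 0.1, -94.2]
contact_force: [-0.2, 11.0, 3.4]
gripper_width: 0.0237
```

```bash
python3 -c "
from go import *
info()"
```

```text
t 10.12 p [ 0.6126 -0.0708  0.0872] rpy [-1.7992e+02  1.3000e-01 -9.4180e+01] F [-0.2 11.   3.4] M [ 4.41  0.27 -0.06] w 0.0237 along -0.0632 across 0.0005 j [ 11.  22. -17.  -0. -50. -16.]
```

Stop contact at along −63 mm, expected −64. I'll ease off, settle it and release.

drive_tool:
  plan: "-0.15 0 0 0; -0.15 0 0.05 0; -0.15 0 0.05 0"

```text
time_s: 10.5
tcp_pos: [0.6126, -0.0705, 0.087]
eef_rot: [-179.9, 0.0, -94.2]
contact_force: [-0.5, 6.3, 4.7]
gripper_width: 0.0239
```

drive_tool:
  plan: "0 0 0 0; 0 0 0 0; 0 0 0 0; 0 0 0 0; 0 0 0 0; 0 0 0 0"
  fingers: -0.2

```text
time_s: 11.25
tcp_pos: [0.6121, -0.0711, 0.0862]
eef_rot: [180.0, -0.0, -94.2]
contact_force: [-0.9, -0.5, 0.0]
gripper_width: 0.0522
```

```bash
python3 -c "
from go import *
info()"
```

```text
t 11.25 p [ 0.6121 -0.0711  0.0862] rpy [180.    -0.   -94.18] F [-0.9 -0.5  0. ] M [ 0.13 -0.08 -0.01] w 0.0522 along -0.0635 across 0.0001 j [ 12.  23. -17.   0. -50. -16.]
```

drive_tool:
  plan: "0 0 -1 0; 0 0 -4 0; 0 0 -8 0; 0 0 -11 0; 0 0 -11 0.18; 0 0 -11 0.35; 0 0 -11 0.53; 0 0 -11 0.714"
  fingers: -1

```text
time_s: 12.25
tcp_pos: [0.6122, -0.0711, 0.1972]
eef_rot: [-180.0, 0.0, -135.4]
contact_force: [-0.3, 0.5, 0.5]
gripper_width: 0.0876
```

```bash
python3 -c "
from go import *
info(); delta(.4493,-.1136,.15,-135);delta(.4493,-.1136,.077,-135)"
```

```text
t 12.25 p [ 0.6122 -0.0711  0.1972] rpy [-1.7997e+02  4.0000e-02 -1.3543e+02] F [-0.3  0.5  0.5] M [ 0.08 -0.12 -0.01] w 0.0876 along -0.0634 across 0.0001 j [ 12.  17. -10.   0. -63. -57.]
cm [14.59  8.41  4.7 ] turn -0.007 rows>= 2.797365837655552 0.04014907974081558
cm [14.6   8.41 12.  ] turn -0.007 rows>= 3.3095410895180306 0.04014907974081558
```

drive_tool:
  plan: "3 1.7 0 0; 7 4 0 0; 11 6.3 0 0; 14 8.1 1 -0.007; 14.6 8.4 4 -0.007; 14.6 8.4 8 -0.007; 14.6 8.4 11.5 -0.007; 14.6 8.4 12 -0.007"

```text
time_s: 13.25
tcp_pos: [0.4481, -0.1148, 0.0752]
eef_rot: [179.9, -0.2, -134.7]
contact_force: [-0.1, -0.3, 1.1]
gripper_width: 0.0875
```

drive_tool:
  plan: "0 0 0 0; 0 0 0 0; 0 0 0 0; 0 0 0 0; 0 0 0 0; 0 0 0 0; 0 0 0 0"
  fingers: 1
  squeeze: 30

```text
time_s: 14.12
tcp_pos: [0.4496, -0.1146, 0.0766]
eef_rot: [-180.0, 0.0, -134.7]
contact_force: [-1.9, 2.9, 6.8]
gripper_width: 0.0461
```

```bash
python3 -c "
from go import *
info(); save(cap('scene'),'c.png',(220,110,400,270),4)"
```

```text
t 14.12 p [ 0.4496 -0.1146  0.0766] rpy [-1.7999e+02  1.0000e-02 -1.3468e+02] F [-1.9  2.9  6.8] M [0.59 0.54 0.05] w 0.0461 along -0.1188 across -0.1589 j [ 10.  11. -37.   0. -42. -55.]
```

View pics/c.png

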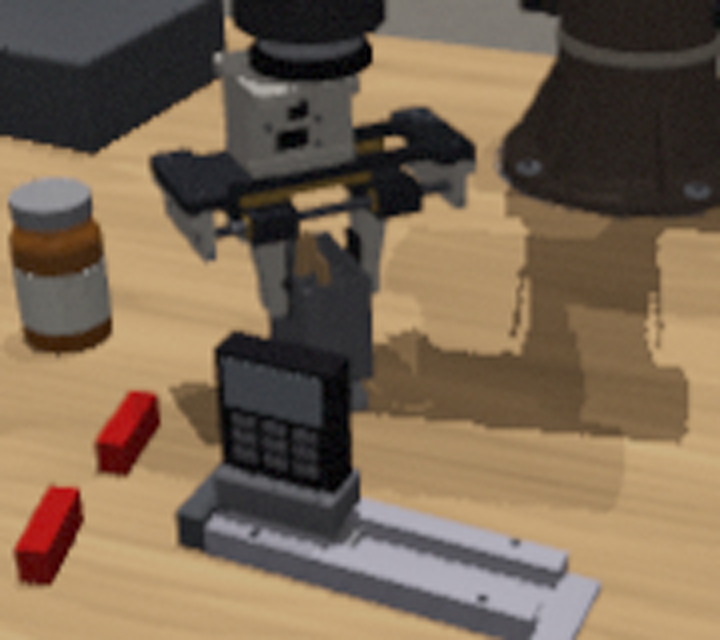

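The reader stands home upright at crop (285,430), screen to the customers; the caddy is gripped at (325,300), opening 46.1 mm. Next, lift the caddy and carry it round to the open end.

drive_tool:
  plan: "0 0 -0.5 0; 0 0 -2 0; 0 0 -4 -0.1; 0 0 -5.5 -0.25; 0 0 -5.5 -0.4; 0 0 -5.5 -0.55; 0 0 -5.5 -0.68; 0 0 -5.5 -0.707"
  squeeze: 40

```text
time_s: 15.18
tcp_pos: [0.449, -0.1147, 0.131]
eef_rot: [180.0, 0.0, -94.2]
contact_force: [-0.3, 0.2, -2.8]
gripper_width: 0.0458
```

```bash
python3 -c "
from go import *
info(); delta(.45,.15,.13,-94.2); rail(.165,.13,-94.2)"
```

```text
t 15.18 p [ 0.449  -0.1147  0.131 ] rpy [179.96   0.   -94.17] F [-0.3  0.2 -2.8] M [ 0.09 -0.03  0.02] w 0.0458 along -0.1188 across -0.1594 j [ 10.   6. -33.  -0. -50. -14.]
cm [-26.4    1.83   0.11] turn 0.0 rows>= 4.234665943763401 0.002640960148455296
cm [-28.38 -15.95   0.09] turn 0.0 rows>= 5.208753727715742 0.002640960148455296
```

drive_tool:
  plan: "-3 0 0 0; -8 0 0 0; -13 -1 0 0; -18 -4 0 0; -23 -8 0 0; -26.5 -12 0 0; -28.2 -15.5 0 0; -28.4 -16 0 0"

```text
time_s: 16.18
tcp_pos: [0.6312, 0.158, 0.1298]
eef_rot: [180.0, -0.0, -94.3]
contact_force: [0.2, -0.7, -2.9]
gripper_width: 0.0461
```

drive_tool:
  plan: "0 0 0 0; 0 0 0 0"

```text
time_s: 16.42
tcp_pos: [0.6287, 0.1563, 0.1312]
eef_rot: [180.0, -0.0, -94.2]
contact_force: [0.7, 0.2, -2.1]
gripper_width: 0.0457
```

```bash
python3 - <<'E'
from go import *
s=info(); d=s['tcp_pos'][:2]-RC; A=d@RY; C=d@[RY[1],-RY[0]]; Z=s['tcp_pos'][2]-.0766
c=cap('scene'); I=np.mean([cap('scene')['frame'].astype(float) for _ in range(4)],0)
ch=(I[:,:,0]-I[:,:,2]); RX=np.array([RY[1],-RY[0]])
def P(al,ac,z): return [*(RC+RY*(A+al)+RX*(C+ac)),Z+z]
def cross(v,i,st,t):
    while v[i]<t: i+=st
    return i-st*(v[i]-t)/(v[i]-v[i-st])
q=proj(c,[P(-.03,.022,0),P(.03,.022,0)]);f=np.polyfit(q[:,0],q[:,1],1)
xs=range(int(q[0,0])+2,int(q[1,0])-1,2); e=[(x,cross(ch[:,x],int(np.polyval(f,x))-4,1,14)) for x in xs]
print('foot',[round(float(y-np.polyval(f,x)),1) for x,y in e],f[0],np.polyfit(*np.array(e).T,1)[0])
for z in(.03,.04,.05):
    l=proj(c,[P(-.038,.023,z)])[0]; R=proj(c,[P(.038,-.023,z)])[0]; m=int((l[0]+R[0])/2)
    print(z,'L',round(cross(ch[int(round(l[1]))],m,-1,14)-l[0],1),'R',round(cross(ch[int(round(R[1]))],m,1,14)-R[0],1))
rail(.165,.0846,-94.2)
save(c,'ca.png',(280,110,460,270),4)
E
```

```text
t 16.43 p [0.6287 0.1563 0.1312] rpy [ 1.7996e+02 -1.0000e-02 -9.4240e+01] F [ 0.7  0.2 -2.1] M [ 0.05 -0.01 -0.01] w 0.0457 along 0.1645 across -0.0 j [ 31.  23. -11.  -0. -57. -35.]
foot [-0.2, -0.2, -0.1, -0.1, -0.1, -0.1, -0.1, -0.1, -0.1, 0.0, 0.1, 0.2, 0.2] 0.26921405429908996 0.2831074564886158
0.03 L -0.5 R -2.1
0.04 L -0.6 R -1.9
0.05 L -0.5 R -2.0
cm [0.01 0.07 4.72] turn 0.0 rows>= 0.7550123675544782 0.00025264641259578445
```

View pics/ca.png

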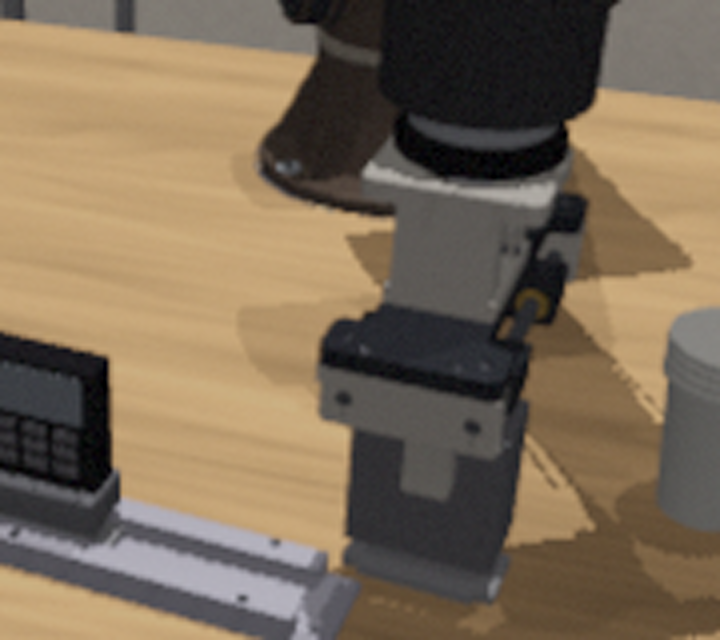

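The caddy is held upright beyond the apron (foot around crop (420,575)) with foot error ≤0.2 px. Lower and slide in.

drive_tool:
  plan: "0 0.05 1 0; 0 0.05 2.5 0; 0 0.05 4 0; 0 0.05 4.65 0; 0 0.05 4.65 0; 1 0.05 4.65 0; 2 0.05 4.65 0; 3 0.05 4.65 0"

```text
time_s: 17.68
tcp_pos: [0.6271, 0.1261, 0.0852]
eef_rot: [-180.0, 0.0, -94.2]
contact_force: [0.1, 0.4, -2.9]
gripper_width: 0.046
```

```bash
python3 -c "
from go import *
info(); rail(.06,.085,-94.2)"
```

```text
t 17.68 p [0.6271 0.1261 0.0852] rpy [-1.7996e+02  2.0000e-02 -9.4200e+01] F [ 0.1  0.4 -2.9] M [ 0.1  -0.04 -0.01] w 0.046 along 0.1343 across 0.0006 j [ 29.  24. -14.   0. -51. -33.]
cm [7.43 0.06 0.02] turn -0.0 rows>= 1.189383092328072 8.801133696378535e-05
```

drive_tool:
  plan: "1 0.05 0.02 0; 2 0.05 0.02 0; 3 0.05 0.02 0; 4 0.05 0.02 0; 5 0.05 0.02 0; 6 0.05 0.02 0; 7 0.05 0.02 0; 7.4 0.05 0.02 0"

```text
time_s: 18.68
tcp_pos: [0.621, 0.0526, 0.0845]
eef_rot: [180.0, -0.0, -94.2]
contact_force: [0.0, -0.2, -2.6]
gripper_width: 0.0455
```

```bash
python3 -c "
from go import *
info()"
```

```text
t 18.68 p [0.621  0.0526 0.0845] rpy [179.99  -0.   -94.21] F [ 0.  -0.2 -2.6] M [ 0.15 -0.06  0.06] w 0.0455 along 0.0605 across -0.0001 j [ 23.  23. -17.  -0. -50. -27.]
```

drive_tool:
  plan: "0.8 0 0 0; 1.6 0 0 0; 2.4 0 0.05 0; 2.9 0 0.1 0; 3.2 0 0.18 0; 3.2 0 0.18 0"

```text
time_s: 19.42
tcp_pos: [0.6188, 0.0212, 0.0827]
eef_rot: [180.0, -0.0, -94.2]
contact_force: [0.7, 0.0, -2.6]
gripper_width: 0.0459
```

drive_tool:
  plan: "0.15 0 0 0; 0.3 0 0 0; 0.45 0 0 0; 0.6 0 0 0; 0.75 0 0 0; 0.9 0 0 0; 0.9 0 0 0"

```text
time_s: 20.3
tcp_pos: [0.6184, 0.0138, 0.0834]
eef_rot: [-179.9, 0.1, -94.2]
contact_force: [-2.8, 7.3, 1.5]
gripper_width: 0.046
```

```bash
python3 -c "
from go import *
info()"
```

```text
t 20.3 p [0.6184 0.0138 0.0834] rpy [-1.7994e+02  1.1000e-01 -9.4180e+01] F [-2.8  7.3  1.5] M [ 3.23  1.03 -0.03] w 0.046 along 0.0216 across 0.0001 j [ 19.  23. -17.  -0. -50. -23.]
```

drive_tool:
  plan: "0.1 0 0 0; 0.2 0 0 0; 0.2 0 0.05 0; 0.2 0 0.05 0"

```text
time_s: 20.8
tcp_pos: [0.6183, 0.0124, 0.0838]
eef_rot: [-179.9, 0.2, -94.2]
contact_force: [-6.2, 11.6, 9.5]
gripper_width: 0.0455
```

```bash
python3 -c "
from go import *
info()"
```

```text
t 20.8 p [0.6183 0.0124 0.0838] rpy [-1.7991e+02  1.5000e-01 -9.4170e+01] F [-6.2 11.6  9.5] M [ 4.57  2.5  -0.2 ] w 0.0455 along 0.0203 across 0.0001 j [ 19.  23. -17.  -0. -50. -23.]
```

drive_tool:
  plan: "-0.1 0 0 0; -0.2 0 0 0; -0.2 0 0 0"

```text
time_s: 21.18
tcp_pos: [0.6183, 0.0132, 0.0835]
eef_rot: [-179.9, 0.0, -94.2]
contact_force: [-4.1, 5.3, 6.6]
gripper_width: 0.0459
```

drive_tool:
  plan: "0 0 0 0; 0 0 0 0; 0 0 0 0; 0 0 0 0; 0 0 0 0; 0 0 0 0"
  fingers: -0.5

```text
time_s: 21.92
tcp_pos: [0.6181, 0.0123, 0.0822]
eef_rot: [180.0, -0.0, -94.2]
contact_force: [0.4, -0.4, 0.1]
gripper_width: 0.0654
```

drive_tool:
  plan: "0 0 -1 0; 0 0 -4 0; 0 0 -8 0; 0 0 -12 0; 0 0 -12 0; -6 0 -12 0; -12 0 -12 0; -18 4 -12 0"

```text
time_s: 22.92
tcp_pos: [0.5966, 0.1883, 0.2014]
eef_rot: [180.0, -0.0, -94.2]
contact_force: [0.8, 0.7, -1.1]
gripper_width: 0.0655
```

```bash
python3 - <<'E'
from go import *
info(); c=cap('scene'); save(c,'f.png',(255,150,405,275),5)
RX=np.array([RY[1],-RY[0]])
def P(al,ac,z): return [*(RC+RY*al+RX*ac),z]
def pr(*a): return ((proj(c,[P(*x) for x in a])-[255,150]+.5)*5-.5).round(0).tolist()
print('reader dock top front L,R',pr((-.098,.02,.052),(-.022,.02,.052)),'top front',pr((-.097,.012,.132),(-.023,.012,.132)))
print('caddy box bot front L,R',pr((-.018,.023,.028),(.058,.023,.028)),'top',pr((-.018,.023,.104),(.058,.023,.104)), 'foot rear end, floor',pr((.06,-.018,.006),(.06,0,.012),(.06,.018,.006)))
E
```

```text
t 22.93 p [0.5966 0.1883 0.2014] rpy [ 1.7998e+02 -3.0000e-02 -9.4240e+01] F [ 0.8  0.7 -1.1] M [ 0.19  0.   -0.05] w 0.0655 along 0.1941 across -0.0344 j [ 35.  17.  -9.   0. -64. -40.]
reader dock top front L,R [[90.0, 388.0], [239.0, 428.0]] top front [[88.0, 230.0], [240.0, 265.0]]
caddy box bot front L,R [[246.0, 478.0], [403.0, 521.0]] top [[241.0, 336.0], [406.0, 378.0]] foot rear end, floor [[440.0, 507.0], [426.0, 520.0], [411.0, 555.0]]
```

View pics/f.png

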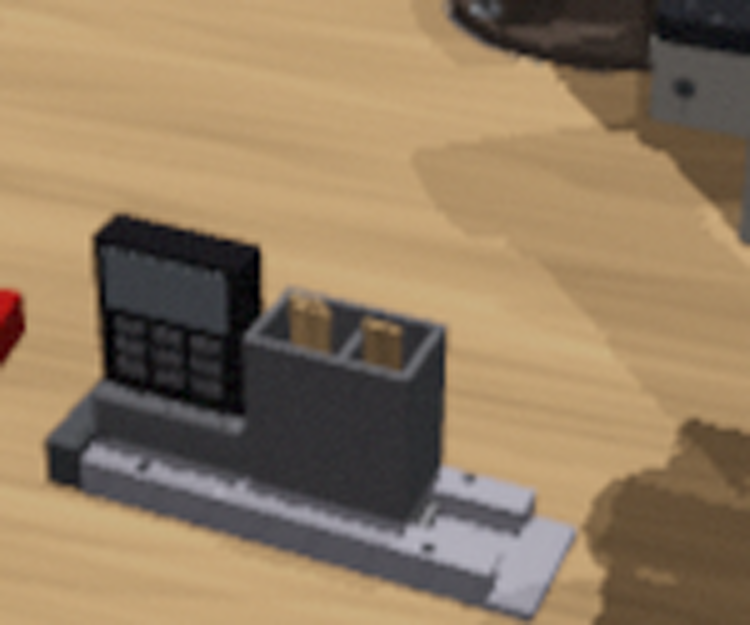

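The scene shows both standing flat in the track: reader at crop (170,320), caddy (345,410), with the caddy corners within 1 px of the home prediction. I'll move clear, then check numerically and from the top.

drive_tool:
  plan: "0 3 -2 0; 0 7 -4 0; 0 11 -4 0; 0 13 -4 0; 0 13 -4 0"

```text
time_s: 23.6
tcp_pos: [0.4657, 0.196, 0.2427]
eef_rot: [-180.0, 0.0, -94.1]
contact_force: [1.5, 0.5, 0.5]
gripper_width: 0.0657
```

```bash
python3 - <<'E'
from go import *
info(); c=cap('scene');t=cap('top'); RX=np.array([RY[1],-RY[0]])
I=np.mean([cap('scene')['frame'].astype(float) for _ in range(4)],0); ch=I[:,:,0]-I[:,:,2]
def P(al,ac,z): return [*(RC+RY*al+RX*ac),z]
def cross(v,i,st,t):
    while v[i]<t: i+=st
    return i-st*(v[i]-t)/(v[i]-v[i-st])
for n,al,ac,z in(('rdock',-.098,.02,.04),('rdock',-.098,.02,.046)):
    l=proj(c,[P(al,ac,z)])[0]; print(n,'L',round(cross(ch[int(round(l[1]))],int(l[0])+8,-1,14)-l[0],2))
for z in(.085,.1,.115):
    l=proj(c,[P(-.097,.012,z)])[0];R=proj(c,[P(-.023,-.012,z)])[0]
    print('black',z,'L',round(cross(ch[int(round(l[1]))],int(l[0])+8,-1,14)-l[0],2),'R' , round(cross(ch[int(round(R[1]))],int(R[0])-5,1,14)-R[0],2))
for z in(.04,.06,.08):
    R=proj(c,[P(.058,-.023,z)])[0]; print('caddy R',z,round(cross(ch[int(round(R[1]))],int(R[0])-8,1,14)-R[0],2))
print('px/mm',np.linalg.norm(np.diff(proj(c,[P(0,0,.05),P(.01,0,.05)]),axis=0))/10)
o=(270,155,390,225);k=6.6
im=cv2.resize(t['frame'][o[1]:o[3],o[0]:o[2],::-1],None,fx=k,fy=k,interpolation=cv2.INTER_CUBIC)
for l,w,a,z in((.074,.024,-.06,.132),(.076,.04,-.06,.052),(.076,.046,.02,.104)):
    p=proj(t,[P(a+sx*l/2,sy*w/2,z) for sx,sy in((1,1),(1,-1),(-1,-1),(-1,1))])
    cv2.polylines(im,[((p-o[:2]+.5)*k-.5).round().astype(np.int32)],True,(0,255,0),1)
cv2.imwrite('pics/fin.png',im)
for n,px,z in [('jar',(459,258),.112),('cups',(182,248),.118),('bottle',(122,171),.22),('squeeze',(497,186),.18)]:
    a=cv2.imread('pics/top0.png')[:,:,::-1].astype(int); x,y=px; s=np.s_[y-20:y+20,x-20:x+20]; print(n,abs(a[s]-t['frame'][s].astype(int)).mean().round(1))
E
```

```text
t 23.6 p [0.4657 0.196  0.2427] rpy [-1.7997e+02  4.0000e-02 -9.4100e+01] F [1.5 0.5 0.5] M [ 0.11 -0.17 -0.06] w 0.0657 along 0.1922 across -0.1655 j [ 45.   4. -20.   0. -66. -49.]
rdock L -3.95
rdock L -0.89
black 0.085 L 1.76 R 4.39
black 0.1 L 1.45 R -1.45
black 0.115 L 1.63 R -1.44
caddy R 0.04 -0.61
caddy R 0.06 -0.38
caddy R 0.08 -0.28
px/mm 0.4218008474023606
jar 25.9
cups 121.5
bottle 48.6
squeeze 28.0
```

View pics/fin.png

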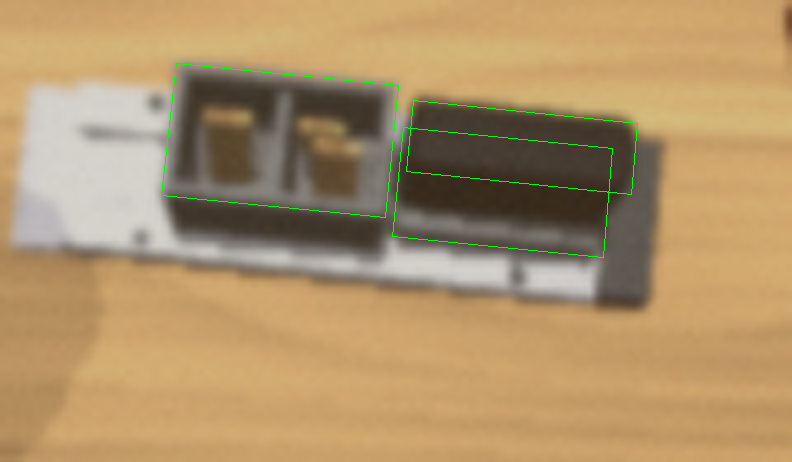

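Top overlay: the reader and caddy outlines lie on the home predictions (caddy (280,140), reader (520,150)). The mean pixel difference for the bystanders is large, probably brightness or the arm in view, so I'll check their positions by template match before handing in.

```bash
python3 - <<'E'
from go import *
a=cv2.imread('pics/scene0.png'); b=cap('scene')['frame'][:,:,::-1].copy()
for n,(x0,y0,x1,y1) in dict(jar=(220,152,250,200),squeeze=(158,150,194,224),cups=(440,184,484,246),bottle=(484,190,540,296)).items():
    m=cv2.matchTemplate(b[y0-12:y1+12,x0-12:x1+12],a[y0:y1,x0:x1],cv2.TM_CCOEFF_NORMED); _,v,_,l=cv2.minMaxLoc(m); print(n,round(v,3),(l[0]-12,l[1]-12))
E
```

```text
jar 0.999 (0, 0)
squeeze 0.999 (0, 0)
cups 0.871 (0, 0)
bottle 0.987 (0, 0)
```

```bash
python3 -c "
from plant import r
print(r.close_job())"
```

```text
the job is handed in; nothing more can be done
None
```

I slid the card reader in from the open +y end until it touched the stop, screen to the customers. I then slid the caddy in behind it until the feet met, released both, and handed the job in at about 24 s.

**Last checks:**
- **Reader:** its upper edges in the scene view are centred on the home position. Pushing it home gave 11 N of resistance.
- **Caddy:** its edges are within about 1 mm of the home position, and the top view agrees. Pushing it against the reader gave 7 to 12 N.
- **Bystanders:** all four matched at zero pixel shift against the first scene picture. The cups matched less strongly (0.87), probably because of the arm's shadow.

**What disagreed:**
- **Contact points:** the reader met the stop about 3 mm further along than nominal and the caddy about 1.6 mm short. I put this down to arm give and tilt while pushing.
- **Edge checks:** a few on the reader's lower part in the scene view gave outliers, 4 px or more, where the background there is not wood.
- **Top-view bystander check:** the plain brightness comparison also came out high. I relied on the scene match instead.

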